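# Probe the sample cells on the indexing turntable

### The arm

A 6-joint arm with a two-finger parallel gripper is mounted at the origin on the work surface. World frame = base frame: x ahead of the robot, y to its left, z up, the work surface at z = 0. Lengths are in mm, angles in rad, forces in N, time in s.
With the tool pointing down it reaches from about 250 to 775 mm from the base axis. Payload 4 kg.
Tool frame: the origin (TCP) lies midway between the tips of the shut fingers; the grasp point (between the pads) lies r.tcp_to_grasp behind it (r.tcp_to_grasp is the distance from the TCP to the grasp point, in mm); z points along the fingers, y is the line along which they close (so a half turn about z gives the same grasp; the last joint's range is limited). The gripper opens to 94 mm and grips with 3 to 60 N. Pads are 16 mm wide; open, the fingers measure 119 mm over their backs; the gripper's body (75 mm by 177 mm) begins 78 mm behind the grasp point.
Start: joints at [-1.424, 0.087, 1.371, -0, 1.684, -0.103], TCP at [135.962, -532.949, 205.506] pointing down, gripper open.
Joint ranges: [-3.1, 3.1], [-0.76, 2.03], [0.27, 2.55], [-1.08, 4.22], [0.17, 2.65], [-2.57, 2.57]. Speed limits (rad/s): [2.79, 2.79, 3.14, 3.14, 3.14, 3.14].

### API

Orientations are given as a unit quaternion [x, y, z, w].
In Python, from bench import r gives the robot as it stands. Calls block until the motion is done:
- r.move_to(position, orientation): joint-space move of the TCP to a pose.
- r.line_to(position, ori=None, rate=150): straight line of the TCP; ori=None keeps the orientation; rate is the mean speed in mm/s.
- r.set_joints(angles): joint-space move.
- r.ungrasp() and r.grasp(f_grip=None): open the fingers fully, or close them until they stop; f_grip is the grip in N (None keeps the last).
- r.wait(seconds).
- r.ik(position, orientation): joint angles nearest the present ones, or None.
- r.sense(): the state.
- r.camera(name): name is "scene" or "side" or "wrist"; returns a dict with "img" (480x640x3 uint8, blue, green, red), "K" (3x3 intrinsics, pixels), "R" (3x3) and "t" (3): a world point X has camera coordinates R X + t; the wrist camera has in their place "T_tool_cam" (4x4, takes a point from camera to tool coordinates, whose origin is the TCP and whose axes are the flange's). Camera axes: x right, y down, z forward; pixel columns grow to the right and rows downward; lengths in mm; the calibration is good to about 2 mm. A picture is of the moment at which its call begins: read the wrist's pose just before it. There is no depth.
A pose or a line that the arm cannot do raises r.IKError and nothing moves.
- r.close_job(): hands the job in; it is judged then, once.
Trained networks look in the newest picture that a camera, given by its name, has taken for a name from the list of things; names that differ only in an ending like _2 or _b are one class to them, and where a whole thing is asked for, a point or a joint stands for the part that bears it (a point fixed in the world has none). Each returns a list of dicts, best first, with "conf" (0 to 1); they miss things now and then, are a little off and sometimes report something else, mostly with a low value. They report only what shows in the picture. A call takes as long as a camera call. They do not tell look-alikes from the thing itself.
- r.find_in(query, camera): "bbox" ([left, top, right, bottom] as shares, 0 to 1, of the picture: columns of its width, rows of its height, round what is visible of it).
- r.silhouettes(query, camera): "mask" (480x640 bool, what is visible of it) and "bbox" ([left, top, right, bottom] as shares, 0 to 1, of the picture: columns of its width, rows of its height, round what is visible of it).
- r.pinpoint(query, camera): "position" ([column, row] as shares, 0 to 1, of the picture: columns of its width, rows of its height: a listed point, or the origin of a listed thing).
The state is a dict: "clock": time; "joint_positions": joint angles; "joint_vel": joint speeds; "tau": joint torques, N m; "tool_pos": TCP position; "tool_rot": TCP orientation; "force": force on the tool from outside, world axes, zero at the start; "wrist_torque": the same for the moment, N m; "opening": opening from 0.0 (shut) to 1.0 (fully open); "finger_force": force on a finger pad.
Only numpy, scipy, OpenCV 4.12 (cv2) and the standard library are available. Lean on these libraries where they do the work, as an engineer would, in place of code of your own. Each camera call takes 0.05 s, during which the arm holds its last target. There are 200 camera calls.

### The job

Stand every sample cell from the white tray upright on a marked place of the turntable, any cell on any place, centred on its pad, and then turn the plate by its handle anticlockwise a quarter turn until it is fully against its measuring stop. Take the probe from its rest and, holding it upright, press its sprung tip gently for about half a second on the brass button of the zero block, then on that of each cell from the shortest to the tallest, and at last on the zero block once more. Put the probe back on its rest as it was, leave the cells centred on their places and the plate at the measuring stop, and do not disturb the jars and beakers around.

Things in the scene. Friction and masses are not known exactly. Their poses are not given: they have to be found in the camera images.
- plate (a joint): Angle of the turntable plate about its vertical axis. 0 = loading stop; it grows anticlockwise seen from above, up to the measuring stop at 1.571 rad (a quarter turn). It starts at 0 to 0.3. It turns with slight friction (about 0.2 N m, 2 N at the handle) and stays where it is left; there is no spring.
- plate_center (a point): Centre of the top face of the turntable's round aluminium plate (300 mm across, 14 mm thick, top face 30 mm above the bench). The turning axis is vertical through it; z up.
- handle_top (a point): Centre of the top end of the turntable's handle: a round black upright post, 20 mm in diameter, 60 mm tall above the plate, 112 mm from the turning axis. It turns with the plate.
- place0 (a point): Centre of a marked place on the plate's top face (a flat black round pad, 84 mm across, no rim), 90 mm from the axis, 72 degrees anticlockwise from the handle. Turns with the plate.
- place1 (a point): Centre of a marked place on the plate's top face (a flat black round pad, 84 mm across, no rim), 90 mm from the axis, 144 degrees anticlockwise from the handle. Turns with the plate.
- place2 (a point): Centre of a marked place on the plate's top face (a flat black round pad, 84 mm across, no rim), 90 mm from the axis, 216 degrees anticlockwise from the handle. Turns with the plate.
- place3 (a point): Centre of a marked place on the plate's top face (a flat black round pad, 84 mm across, no rim), 90 mm from the axis, 288 degrees anticlockwise from the handle. Turns with the plate.
- cell0: The shortest kind of sample cell: a loose upright aluminium cylinder, 60 mm in diameter, 35 mm tall, about 120 g. Origin: centre of its underside, z up. Starts in the fixed white tray (270 x 270 mm, walls 14 mm high, floor 5 mm thick). May be absent.
- cell1: The second-shortest kind of sample cell: a loose upright aluminium cylinder, 60 mm in diameter, 48 mm tall, about 160 g. Origin: centre of its underside, z up. Starts in the fixed white tray (270 x 270 mm, walls 14 mm high, floor 5 mm thick). May be absent.
- cell2: The second-tallest kind of sample cell: a loose upright aluminium cylinder, 60 mm in diameter, 61 mm tall, about 200 g. Origin: centre of its underside, z up. Starts in the fixed white tray (270 x 270 mm, walls 14 mm high, floor 5 mm thick). May be absent.
- cell3: The tallest kind of sample cell: a loose upright aluminium cylinder, 60 mm in diameter, 74 mm tall, about 240 g. Origin: centre of its underside, z up. Starts in the fixed white tray (270 x 270 mm, walls 14 mm high, floor 5 mm thick). May be absent.
- cell0_top (a point): Test point of cell0: centre of the brass button (20 mm across, flush) in the middle of its top face, 35 mm above its underside.
- cell1_top (a point): Test point of cell1: centre of the brass button (20 mm across, flush) in the middle of its top face, 48 mm above its underside.
- cell2_top (a point): Test point of cell2: centre of the brass button (20 mm across, flush) in the middle of its top face, 61 mm above its underside.
- cell3_top (a point): Test point of cell3: centre of the brass button (20 mm across, flush) in the middle of its top face, 74 mm above its underside.
- zero_top (a point): Test point of the zero block: centre of the flush brass button (20 mm across) in the top face, 40 mm above the bench, of a fixed white ceramic cylinder 60 mm in diameter.
- rest_seat (a point): Seat of the probe's rest: a fixed grey stand (foot 100 x 64 mm) with two upright walls, 12 mm thick, 90 mm long (along the point's x), 26 mm apart (along its y), tops 96 mm above the bench, ends and top open. The point is midway between the walls at the height of their tops; z up. The probe's block sits across the wall tops, its stem hanging between the walls.
- probe: Loose hand probe, about 160 g: white block 64 mm long (x), 40 wide (y), 60 high; from the middle of its underside a steel stem (14 mm dia., 50 mm long) points down, ending in a thin brass plunger (8 mm) with a round tip 75 mm below the underside. Origin: centre of the block's underside; z up. On the rest its x lies along the rest's x. Grip it from above across its 40 mm width.
- probe_tip (a point): The very tip of the probe's plunger, 75 mm below the block's underside when the plunger is fully out.
- plunger (a joint): How far the probe's sprung plunger is pushed in (m): 0 = fully out, 0.012 = fully in. It starts to yield at 0.9 N and takes 0.3 N more per mm (4.5 N fully in).
- jar: Bystander: small closed white jar, 44 mm across, 45 mm tall, between the zero block and the rest. Origin: centre of its underside.
- jar_low: Bystander: small closed glass jar, 52 mm across, 55 mm tall, at the far side of the work area. Origin: centre of its underside.
- beaker_a: Bystander: glass beaker, 68 mm across, 85 mm tall. Origin: centre of its underside.
- beaker_b: Bystander: glass beaker, 60 mm across, 70 mm tall. Origin: centre of its underside.
There are look-alikes about, which are no part of the job. What is shaped like the cell1 but brown or red is not meant.

How it is judged (in metres and radians):
On the way, in this order (a step that is already met when the one before it is completed fails the run):
1. every cell stands on a place of the plate, before the plate is at the measuring stop (value of joint plate below 1.2 rad and (horizontal distance between cell0 and place0 below 0.014 m or horizontal distance between cell0 and place1 below 0.014 m or horizontal distance between cell0 and place2 below 0.014 m or horizontal distance between cell0 and place3 below 0.014 m) and angle between each of cell0, cell1, cell2, cell3's own z axis and vertical below 0.1 rad and z of cell0 in the frame of plate_center between -0.004 and 0.006 m and linear speed of each of cell0, cell1, cell2, cell3 below 0.03 m/s and (horizontal distance between cell1 and place0 below 0.014 m or horizontal distance between cell1 and place1 below 0.014 m or horizontal distance between cell1 and place2 below 0.014 m or horizontal distance between cell1 and place3 below 0.014 m) and z of cell1 in the frame of plate_center between -0.004 and 0.006 m and (horizontal distance between cell2 and place0 below 0.014 m or horizontal distance between cell2 and place1 below 0.014 m or horizontal distance between cell2 and place2 below 0.014 m or horizontal distance between cell2 and place3 below 0.014 m) and z of cell2 in the frame of plate_center between -0.004 and 0.006 m and (horizontal distance between cell3 and place0 below 0.014 m or horizontal distance between cell3 and place1 below 0.014 m or horizontal distance between cell3 and place2 below 0.014 m or horizontal distance between cell3 and place3 below 0.014 m) and z of cell3 in the frame of plate_center between -0.004 and 0.006 m), for 0.2 s.
2. the plate is turned to the measuring stop (value of joint plate above 1.52 rad), for 0.2 s.
3. the upright probe's tip rests on the zero block's button (contact force between probe and zero_block above 0.5 N and distance between probe_tip and zero_top below 0.011 m and horizontal distance between probe and zero_top below 0.022 m and z of probe in the frame of zero_top above 0.055 m), for 0.2 s.
4. the upright probe's tip rests on the button of the shortest kind of cell (contact force between probe and cell0 above 0.5 N and distance between probe_tip and cell0_top below 0.011 m and horizontal distance between probe and cell0_top below 0.022 m and z of probe in the frame of cell0_top above 0.055 m), for 0.2 s.
5. the upright probe's tip rests on the button of the second-shortest kind of cell (contact force between probe and cell1 above 0.5 N and distance between probe_tip and cell1_top below 0.011 m and horizontal distance between probe and cell1_top below 0.022 m and z of probe in the frame of cell1_top above 0.055 m), for 0.2 s.
6. the upright probe's tip rests on the button of the second-tallest kind of cell (contact force between probe and cell2 above 0.5 N and distance between probe_tip and cell2_top below 0.011 m and horizontal distance between probe and cell2_top below 0.022 m and z of probe in the frame of cell2_top above 0.055 m), for 0.2 s.
7. the upright probe's tip rests on the button of the tallest kind of cell (contact force between probe and cell3 above 0.5 N and distance between probe_tip and cell3_top below 0.011 m and horizontal distance between probe and cell3_top below 0.022 m and z of probe in the frame of cell3_top above 0.055 m), for 0.2 s.
8. the tip rests on the zero block's button again (all of step 3), for 0.2 s.
At the end, for the whole second after the job is handed in: Every cell present stands upright at rest on the plate within 14 mm of the centre of a place, the plate is at the measuring stop (above 1.52 rad), and the probe is at rest, upright on its rest, within 15 mm of the seat and in line with it within 0.2 rad ((horizontal distance between cell0 and place0 below 0.014 m or horizontal distance between cell0 and place1 below 0.014 m or horizontal distance between cell0 and place2 below 0.014 m or horizontal distance between cell0 and place3 below 0.014 m) and angle between each of cell0, cell1, cell2, cell3's own z axis and vertical below 0.1 rad and z of cell0 in the frame of plate_center between -0.004 and 0.006 m and linear speed of each of cell0, cell1, cell2, cell3 below 0.03 m/s and (horizontal distance between cell1 and place0 below 0.014 m or horizontal distance between cell1 and place1 below 0.014 m or horizontal distance between cell1 and place2 below 0.014 m or horizontal distance between cell1 and place3 below 0.014 m) and z of cell1 in the frame of plate_center between -0.004 and 0.006 m and (horizontal distance between cell2 and place0 below 0.014 m or horizontal distance between cell2 and place1 below 0.014 m or horizontal distance between cell2 and place2 below 0.014 m or horizontal distance between cell2 and place3 below 0.014 m) and z of cell2 in the frame of plate_center between -0.004 and 0.006 m and (horizontal distance between cell3 and place0 below 0.014 m or horizontal distance between cell3 and place1 below 0.014 m or horizontal distance between cell3 and place2 below 0.014 m or horizontal distance between cell3 and place3 below 0.014 m) and z of cell3 in the frame of plate_center between -0.004 and 0.006 m and value of joint plate above 1.52 rad and distance between probe and rest_seat below 0.015 m and angle between probe's own z axis and vertical below 0.08 rad and angle between the x axis of probe and the x axis of rest_seat, either way round below 0.2 rad and linear speed of probe below 0.02 m/s); the robot touches nothing.
It fails at once if the probe pressed on a cell or the zero block with more than 20 N (contact force between probe and zero_block above 20 N or contact force between probe and cell0 above 20 N or contact force between probe and cell1 above 20 N or contact force between probe and cell2 above 20 N or contact force between probe and cell3 above 20 N).
It fails at once if a bystanding jar or beaker moved by more than 30 mm (distance of any of jar, jar_low, beaker_a, beaker_b from where it was at the start of the episode above 0.03 m).
Of cell0, cell1, cell2, cell3 only 2 to 3 are there at a start; the rules pass over those that are not, and their reading is None.
At some moment in a run one of cell0, cell1, cell2, cell3 may be knocked a few centimetres aside while the robot is not near it.
It also fails if it takes over 210 s, if anything falls off the work surface, if the arm or the gripper's body presses on something with over 40 N, if the wrist force passes 120 N, or if a joint passes its speed limit or range.

## Working session

There is one attempt and no reset: what is moved stays moved. The work goes in short steps, each a Python script; the robot and the scene stay as the last script left them, time stands still between calls to the robot, and variables do not carry over. Pictures are saved under pics/ and viewed, at most 14 in all, crops included, and the job is handed in when it is done.

```bash
mkdir -p pics; ls; python3 - <<'E'
from bench import r
import cv2
s=r.sense(); print(s['clock'],s['tool_pos'],s['tool_rot'],r.tcp_to_grasp,s['opening'],s['force'])
for c in ['scene','side']:
    d=r.camera(c); cv2.imwrite(f'pics/{c}0.png',d['img']); print(c,d['K'],d['R'],d['t'])
    for q in ['cell0','cell1','cell2','cell3','cell0_top','cell1_top','cell2_top','cell3_top','plate_center','handle_top','place0','zero_top','rest_seat','probe','jar','jar_low','beaker_a','beaker_b']:
        print(q,[(round(float(x['conf']),2),[round(float(x['position'][0])*640),round(float(x['position'][1])*480)]) for x in r.pinpoint(q,c)][:5])
d=r.camera('wrist');print(d['T_tool_cam'],d['K'])
E
```

```text
pics
0.0 [ 135.874018   -532.38561175  204.30097633] [ 9.92208302e-01  1.24585176e-01 -2.87114566e-05 -1.10407238e-03] 18.8 0.9991335987898988 [ 0.43016927 -0.09572816 -0.26220258]
scene [[515.53160229   0.         318.84643903]
 [  0.         515.53160229 243.69718287]
 [  0.           0.           1.        ]] [[ 8.29140533e-01  5.59040102e-01 -3.75172317e-04]
 [ 3.83805563e-01 -5.69729055e-01 -7.26706333e-01]
 [-4.06471729e-01  6.02397683e-01 -6.86948153e-01]] [-536.53942942 -119.7641707  1360.7067998 ]
cell0 [(0.88, [358, 208]), (0.74, [327, 233]), (0.74, [385, 178]), (0.71, [413, 231]), (0.71, [359, 165])]
cell1 [(0.88, [358, 208]), (0.74, [327, 233]), (0.74, [385, 178]), (0.71, [413, 231]), (0.71, [359, 165])]
cell2 [(0.88, [358, 208]), (0.74, [327, 233]), (0.74, [385, 178]), (0.71, [413, 231]), (0.71, [359, 165])]
cell3 [(0.88, [358, 208]), (0.74, [327, 233]), (0.74, [385, 178]), (0.71, [413, 231]), (0.71, [359, 165])]
cell0_top []
cell1_top [(0.91, [359, 149]), (0.85, [415, 220]), (0.72, [360, 198]), (0.61, [390, 163])]
cell2_top [(0.61, [330, 214])]
cell3_top [(0.76, [326, 1
[... 1595 characters left out ...]
 [345, 263]), (0.54, [275, 369]), (0.47, [313, 181])]
rest_seat [(0.88, [283, 250]), (0.3, [276, 194])]
probe [(0.72, [284, 245])]
jar [(0.79, [313, 272]), (0.24, [272, 190])]
jar_low [(0.65, [388, 269])]
beaker_a [(0.76, [383, 223]), (0.69, [404, 318])]
beaker_b [(0.76, [383, 223]), (0.69, [404, 318])]
[[-5.89743408e-05 -9.64619783e-01 -2.63644971e-01  7.81570396e+01]
 [ 9.99999947e-01  2.72666016e-05 -3.23451043e-04 -1.61462631e+00]
 [ 3.19195977e-04 -2.63644976e-01  9.64619731e-01 -1.79744053e+02]
 [ 0.00000000e+00  0.00000000e+00  0.00000000e+00  1.00000000e+00]] [[333.70560131   0.         315.91304682]
 [  0.         333.70560131 242.13443999]
 [  0.           0.           1.        ]]
```

View pics/scene0.png

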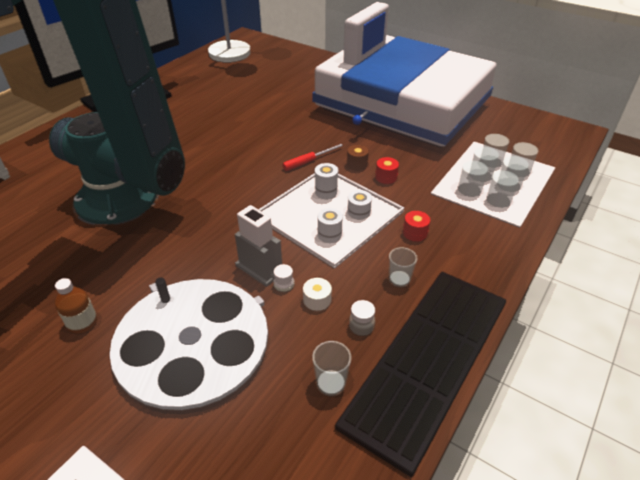

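View pics/side0.png

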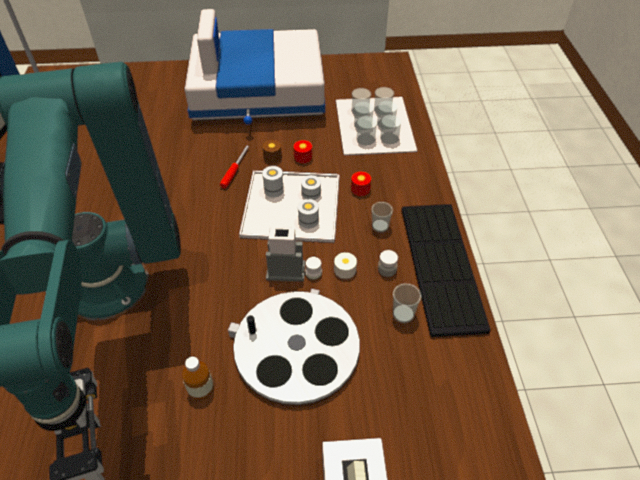

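Scene: three aluminium cells with brass buttons stand in the white tray, at scene (326,180), (359,202) and (330,222). Three look-alikes sit outside the tray: brown at (357,155), red at (388,168) and red at (417,225). They're excluded by colour and place. The plate is at scene (190,337) with its handle at (162,290), the probe on its rest at (257,235), and the zero block at (317,290).

```bash
cat > h.py <<'E'
from bench import r
import numpy as np, cv2
from scipy.spatial.transform import Rotation as Rot
def cam(name):
    s=r.sense() if name=='wrist' else None
    d=r.camera(name)
    if name=='wrist':
        T=np.eye(4); T[:3,:3]=Rot.from_quat(s['tool_rot']).as_matrix(); T[:3,3]=s['tool_pos']
        M=np.linalg.inv(T@np.array(d['T_tool_cam'])); d['R'],d['t']=M[:3,:3],M[:3,3]
    d['R']=np.array(d['R']);d['t']=np.array(d['t']);d['K']=np.array(d['K'])
    return d
def onplane(d,px,z):
    v=d['R'].T@np.linalg.solve(d['K'],[px[0],px[1],1]); c=-d['R'].T@d['t']
    return c+v*(z-c[2])/v[2]
def proj(d,X):
    p=d['K']@(d['R']@np.array(X,float)+d['t']); return p[:2]/p[2]
def tri(d1,p1,d2,p2):
    P=[d['K']@np.c_[d['R'],d['t']] for d in(d1,d2)]
    X=cv2.triangulatePoints(P[0],P[1],np.array(p1,float).reshape(2,1),np.array(p2,float).reshape(2,1))[:,0]; return X[:3]/X[3]
def pin(q,c): return [(x['conf'],np.array(x['position'])*[640,480]) for x in r.pinpoint(q,c)]
def quat(yaw): # tool down; tool y axis (closing line) at world angle yaw+90deg; tool x at yaw
    return (Rot.from_euler('z',yaw)*Rot.from_euler('x',np.pi)).as_quat()
E
python3 - <<'E'
from h import *
a,b=cam('scene'),cam('side')
def show(n,p,q):
    X=tri(a,p,b,q); print(n,X.round(0),'err',(proj(a,X)-p).round(1),(proj(b,X)-q).round(1))
def best(n): 
    p,q=pin(n,'scene'),pin(n,'side'); show(n,p[0][1],q[0][1])
for n in ['plate_center','handle_top','zero_top','rest_seat','probe','jar','jar_low']: best(n)
show('cA',[326,169],[274,174]); show('cB',[360,198],[313,183]); show('cC',[330,214],[308,209])
show('beakA',[334,387],[404,318]);show('beakB',[402,278],[383,223])
E
```

```text
plate_center [ 496. -225.   18.] err [-1.3  3.6] [-0.6 -2.5]
handle_top [ 404. -202.  108.] err [-0.5  1.3] [-0.2 -1. ]
zero_top [641.  11.  34.] err [-0.1  0.3] [-0.  -0.2]
rest_seat [484.   5. 101.] err [-0.7  1.7] [-0.1 -1.3]
probe [469.  21.  94.] err [ 0.3 -0.7] [0.1 0.5]
jar [559.  -7.  16.] err [ 0.3 -0.8] [0.1 0.6]
jar_low [ 533.  722. -748.] err [ 32.6 -29.9] [-5.4 30.2]
cA [458. 311.  89.] err [-0.5  0.9] [ 0.  -0.8]
cB [571. 293.  60.] err [-0.1  0.3] [ 0.  -0.2]
cC [550. 186.  68.] err [-1.1  2.4] [-0.  -1.8]
beakA [ 777. -143.  -17.] err [-0.5  1.4] [-0.2 -0.9]
beakB [764. 155.  16.] err [ 0.4 -0.9] [0.1 0.6]
```

```bash
python3 - <<'E'
from h import *
import json
def view(n,p,qs):
    r.move_to(p,quat(0)); r.wait(0.3); d=cam('wrist'); cv2.imwrite(f'pics/{n}.png',d['img'])
    np.savez(f'{n}.npz',K=d['K'],R=d['R'],t=d['t'],img=d['img'])
    for q,z in qs:
        for c,p in pin(q,'wrist'): print(n,q,round(c,2),p.round(0),onplane(d,p,z)[:2].round(1))
view('w_plate',[470,-215,330],[('plate_center',30),('handle_top',90),('place0',30),('jar',0)])
view('w_zero',[540,20,330],[('zero_top',40),('rest_seat',96),('probe',96),('jar',0),('jar_low',0)])
view('w_tray',[490,240,330],[('cell3_top',79),('cell2_top',66),('cell1_top',53),('cell0_top',40)])
print(r.sense()['clock'])
I=[cv2.imread(f'pics/{n}.png') for n in('w_plate','w_zero','w_tray')]
I=[cv2.resize(i,(400,300)) for i in I]
cv2.imwrite('pics/m1.png',np.vstack([np.hstack(I[:2]),np.hstack([I[2],I[2]*0])]))
E
```

```text
w_plate plate_center 0.82 [325. 188.] [ 496.5 -226.8]
w_plate handle_top 0.84 [296. 270.] [ 393.5 -187.2]
w_plate place0 0.87 [379. 152.] [ 546.2 -300.5]
w_plate place0 0.73 [375. 225.] [ 442.2 -300.4]
w_plate place0 0.67 [307. 127.] [ 578.1 -201.3]
w_plate place0 0.55 [262. 184.] [ 501.8 -136.7]
w_plate jar 0.83 [171. 149.] [ 5.502e+02 -4.000e-01]
w_zero zero_top 0.59 [327. 134.] [639.9   5.8]
w_zero probe 0.72 [321. 264.] [474.8  14.8]
w_zero jar 0.6 [331. 197.] [550.2  -1.9]
w_zero jar 0.27 [127. 188.] [564.  307.5]
w_zero jar_low 0.88 [330.  47.] [7.549e+02 7.000e-01]
w_tray cell3_top 0.63 [251. 244.] [447.9 328.5]
w_tray cell3_top 0.2 [348. 162.] [554.3 200.7]
w_tray cell2_top 0.56 [354. 166.] [548.8 191.9]
w_tray cell2_top 0.26 [272. 154.] [564.  297.7]
w_tray cell1_top 0.92 [140. 237.] [450.8 490.3]
w_tray cell1_top 0.75 [136. 167.] [548.1 481.6]
w_tray cell1_top 0.66 [268. 154.] [564.6 304.5]
w_tray cell1_top 0.62 [254.  22.] [718.2 315.3]
w_tray cell0_top 0.62 [268. 152.] [567.  306.3]
w_tray cell0_top 0.57 [638. 140.] [ 581.1 -192.6]
8.0583
```

View pics/m1.png

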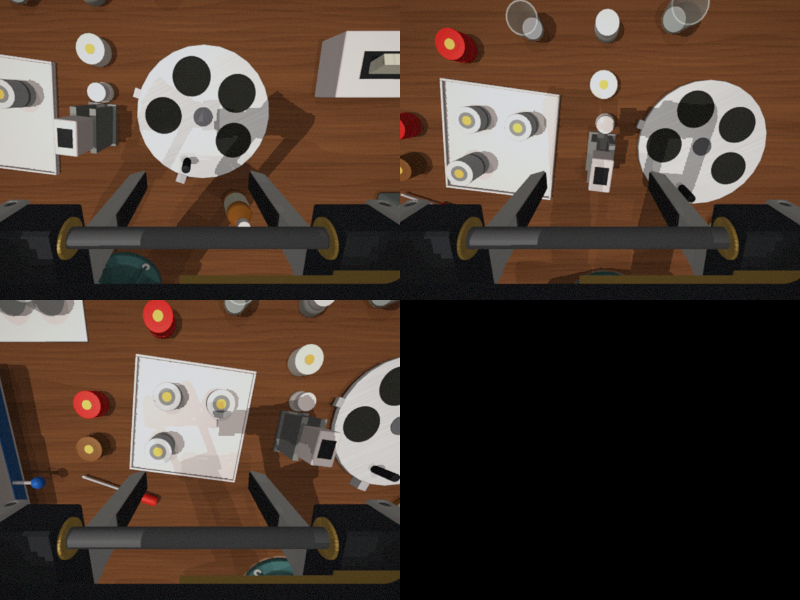

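View pics/w_tray.png

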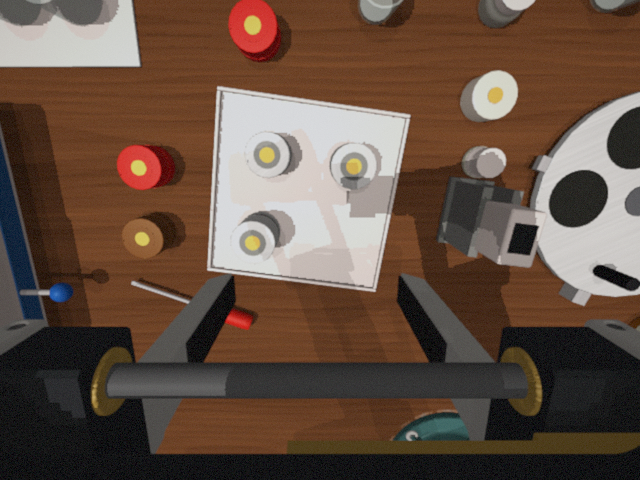

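```bash
cat >> h.py <<'E'
def blobs(img,lo,hi,amin,amax):
    m=cv2.inRange(cv2.cvtColor(img,cv2.COLOR_BGR2HSV),np.array(lo),np.array(hi))
    m=cv2.morphologyEx(m,cv2.MORPH_OPEN,np.ones((2,2),np.uint8))
    n,_,st,c=cv2.connectedComponentsWithStats(m)
    return [(st[i,4],c[i]) for i in range(1,n) if amin<=st[i,4]<=amax]
BR=([18,90,120],[32,255,255])
def multi(views):
    A=[];b=[]
    for d,p in views:
        P=d['K']@np.c_[d['R'],d['t']]
        for k in(0,1):
            row=p[k]*P[2]-P[k]; n=np.linalg.norm(row[:3]); A.append(row[:3]/n); b.append(-row[3]/n)
    X,res,_,_=np.linalg.lstsq(np.array(A),np.array(b),rcond=None)
    return X
E
python3 - <<'E'
from h import *
D={n:dict(np.load(n+'.npz')) for n in('w_plate','w_zero','w_tray')}
B={n:[c for a,c in blobs(D[n]['img'],*BR,25,400)] for n in D}
for n in B: print(n,[c.round(0).tolist() for c in B[n]])
for name,X0 in dict(c3=[452,325,79],c1=[565,304,53],c2=[551,196,66],zero=[640,8,40]).items():
    v=[]
    for n in D:
        p=proj(D[n],X0)
        if B[n]:
            k=min(B[n],key=lambda c:np.linalg.norm(c-p))
            if np.linalg.norm(k-p)<18: v.append((D[n],k))
    X=multi(v); print(name,len(v),X.round(1),[np.round(proj(d,X)-p,1).tolist() for d,p in v])
d=D['w_plate']
print('dark',[(a,c.round(0).tolist(),onplane(d,c,30)[:2].round(1).tolist()) for a,c in blobs(d['img'],[0,0,0],[180,255,40],300,6000)])
E
```

```text
w_plate [[144.0, 79.0], [3.0, 152.0], [95.0, 394.0]]
w_zero [[80.0, 71.0], [327.0, 136.0], [107.0, 193.0], [189.0, 205.0], [2.0, 273.0], [95.0, 279.0], [539.0, 395.0]]
w_tray [[253.0, 26.0], [496.0, 96.0], [268.0, 156.0], [139.0, 168.0], [354.0, 167.0], [143.0, 239.0], [253.0, 244.0], [95.0, 396.0], [539.0, 391.0]]
c3 2 [449.1 324.7  80.8] [[-0.0, -0.0], [0.0, 0.0]]
c1 2 [562.4 304.7  54.7] [[0.0, 0.0], [-0.0, -0.0]]
c2 3 [547.3 191.2  63.5] [[-0.7, -0.4], [0.9, -0.0], [-0.4, 0.4]]
zero 3 [636.9   6.6  41.3] [[0.0, 0.0], [-0.1, -0.0], [0.1, 0.0]]
dark [(np.int32(945), [599.0, 107.0], [603.7, -592.9]), (np.int32(2010), [262.0, 184.0], [502.0, -136.1]), (np.int32(1787), [378.0, 223.0], [445.5, -303.8]), (np.int32(1685), [212.0, 326.0], [277.5, -46.2]), (np.int32(1698), [422.0, 325.0], [278.0, -382.7])]
```

```bash
python3 - <<'E'
from h import *
from scipy.optimize import least_squares
def grab(n,p):
    r.move_to(p,quat(0)); r.wait(0.3); d=cam('wrist'); np.savez(f'{n}.npz',K=d['K'],R=d['R'],t=d['t'],img=d['img']); return d
d=grab('v_probe',[500,12,330])
big=cv2.resize(d['img'][60:300,200:460],None,fx=2.2,fy=2.2,interpolation=cv2.INTER_CUBIC)
for s in r.silhouettes('probe','wrist')[:2]:
    m=s['mask'].astype(np.uint8); print('probe mask',s['conf'],m.sum(),np.array(s['bbox'])*[640,480,640,480])
    cs=max(cv2.findContours(m,0,2)[0],key=cv2.contourArea); print(cv2.minAreaRect(cs))
d=grab('v_plate',[515,-215,300])
big2=cv2.resize(d['img'][0:300,150:500],(616,528))[:, :]
cv2.imwrite('pics/v_probe.png',big); cv2.imwrite('pics/v_plate.png',big2)
P=[]
for c,p in pin('place0','wrist'): print('net',round(c,2),p.round(0),onplane(d,p,30)[:2].round(1))
for a,c in blobs(d['img'],[0,0,0],[180,255,55],800,6000): print('dark',a,c.round(0),onplane(d,c,30)[:2].round(1))
print(pin('handle_top','wrist'),[onplane(d,p,90).round(1) for c,p in pin('handle_top','wrist')])
E
```

```text
probe mask 0.73 2273 [297.28  209.52  337.92  273.504]
((316.3054504394531, 242.65357971191406), (37.09709548950195, 64.0874252319336), 6.709836483001709)
net 0.81 [377. 259.] [ 445.5 -299.2]
net 0.75 [382. 186.] [ 547.5 -300.6]
net 0.74 [259. 222.] [ 498.7 -133.1]
dark 1052 [610. 145.] [ 601.4 -592.4]
dark 3073 [308. 158.] [ 584.4 -201.5]
dark 2938 [383. 186.] [ 548.3 -301.4]
dark 2638 [261. 221.] [ 500.3 -136.9]
dark 2355 [155. 235.] [480.1  11.4]
[(0.7, array([297.792, 314.4  ]))] [array([ 390. , -188.8,   90. ])]
```

View pics/v_probe.png

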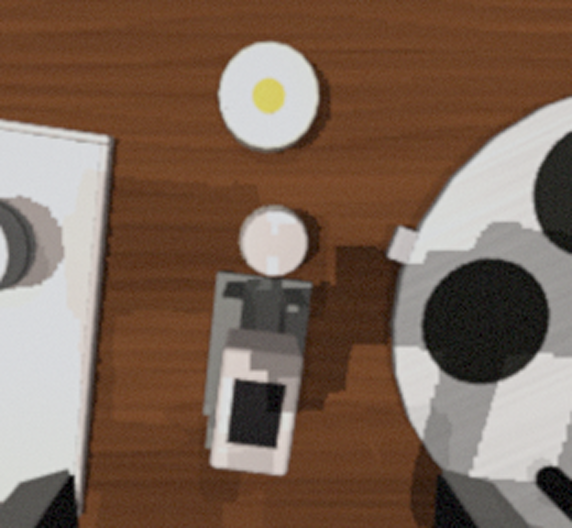

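View pics/v_plate.png

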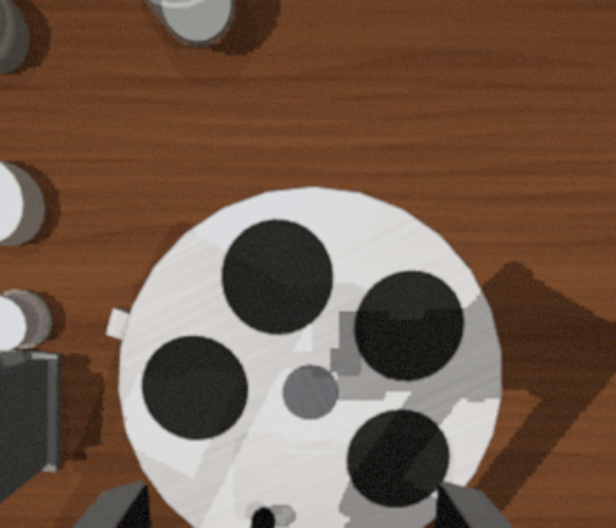

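Two crops seen. The probe block lies on its rest with the top face corners at crop (225,346), (300,357), (210,467) and (287,474), and the white jar just ahead of it. On the plate all four pads are free, and the handle is at the lower left.

```bash
python3 - <<'E'
from h import *
from scipy.optimize import least_squares
d=dict(np.load('v_probe.npz'))
C=np.array([onplane(d,np.array(p)/2.2+[200,60],156)[:2] for p in [(225,346),(300,357),(287,474),(210,467)]])
print(C.round(1),C.mean(0),[np.linalg.norm(C[i]-C[(i+1)%4]).round(1) for i in range(4)])
dx=(C[0]+C[1]-C[2]-C[3]); print('yaw',np.arctan2(dx[1],dx[0]))
print([ (a,onplane(d,c,156).round(1)) for a,c in blobs(d['img'][60:300,200:460],[0,0,0],[180,255,60],200,3000) for c in [c+[200,60]] ])
P=np.array([[584.4,-201.5],[548.3,-301.4],[500.3,-136.9],[445.5,-300.5]]) # place? order by angle
H=np.array([394,-190.])
def f(x):
    e=[]
    for p,k in zip(P,[2,3,1,4]): # guess below
        a=x[2]+x[3]*0+k*np.deg2rad(72); e+=list(np.array([x[0]+90*np.cos(a),x[1]+90*np.sin(a)])-p)
    return e
# anticlockwise from the handle
c0=np.array([499,-224]); ang=lambda p: np.degrees(np.arctan2(*(p-c0)[::-1]))%360
print('angles',[ang(p) for p in P],'handle',ang(H))
ks=[round(((ang(p)-ang(H))%360)/72) for p in P]; print(ks)
def f(x):
    return np.concatenate([x[:2]+90*np.array([np.cos(x[2]+k*2*np.pi/5),np.sin(x[2]+k*2*np.pi/5)])-p for p,k in zip(P,ks)])
s=least_squares(f,[499,-224,np.radians(ang(H))]); print(s.x,np.round(s.fun,1))
b=dict(np.load('w_plate.npz'));x=s.x
print('hpred',x[:2]+112*np.array([np.cos(x[2]),np.sin(x[2])]), proj(b,[*(x[:2]+112*np.array([np.cos(x[2]),np.sin(x[2])])),90]))
E
```

```text
[[508.8  29.8]
 [503.4  -7. ]
 [442.1  -1.4]
 [445.8  38.1]] [475.04288908  14.8664471 ] [np.float64(37.2), np.float64(61.5), np.float64(39.7), np.float64(63.5)]
yaw -0.11069647655400265
[(np.int32(606), array([ 579.7, -124.7,  156. ])), (np.int32(2478), array([520.8, -97.3, 156. ])), (np.int32(594), array([473.9,  13.9, 156. ])), (np.int32(209), array([ 434.3, -140.8,  156. ])), (np.int32(411), array([425.9, -81.7, 156. ])), (np.int32(243), array([422.5, 114.9, 156. ]))]
angles [np.float64(14.76007363640363), np.float64(302.49513536488854), np.float64(89.14490260373327), np.float64(235.03312055433116)] handle 162.05755291084134
[3, 2, 4, 1]
[ 498.35460109 -227.73877955    2.80946595] [ 0.   0.   1.6 -0.1 -0.3 -0.9 -1.3  0.9]
hpred [ 392.47528211 -191.22070443] [299.37120519 271.169595  ]
```

```bash
cat >> h.py <<'E'
HT={1:48,2:61,3:74}; GR={1:35,2:42,3:50}
PC=np.array([498.4,-227.7]); HA=2.809
def place(k,ha=HA,rad=90): a=ha+k*2*np.pi/5; return PC+rad*np.array([np.cos(a),np.sin(a)])
def seebutton(xy,z,tol=60):
    r.move_to([xy[0],xy[1],270],quat(0)); r.wait(0.3); d=cam('wrist')
    C=[onplane(d,c,z)[:2] for a,c in blobs(d['img'],*BR,25,600)]
    C=[c for c in C if np.linalg.norm(c-xy)<tol]
    return (min(C,key=lambda c:np.linalg.norm(c-xy)) if C else None),d
E
cat > pp.py <<'E'
import sys
from h import *
def do(cell,xy,k):
    p,d=seebutton(xy,5+HT[cell]); print('cell',cell,'seen',p,'clock',r.sense()['clock'])
    if p is None or np.linalg.norm(p-xy)>40: return False
    q=quat(0); z=5+GR[cell]-r.tcp_to_grasp
    r.ungrasp(); r.move_to([*p,150],q); r.line_to([*p,z],rate=120); r.grasp(25); s=r.sense(); print('open',s['opening'],s['finger_force'],s['tool_pos'])
    if s['opening']*94<50: return False
    r.line_to([*p,260],rate=200); t=place(k)
    r.move_to([*t,260],q); print('held',r.sense()['opening'])
    r.line_to([*t,z+60]); r.line_to([*t,z+26.5],rate=50); r.wait(0.2); print('f',np.round(r.sense()['force'],1)); r.ungrasp(); r.wait(.2); r.line_to([*t,200],rate=150)
    c,d=seebutton(t,30+HT[cell]); print('placed at',c,'target',t.round(1),'err',None if c is None else (c-t).round(1)); cv2.imwrite(f'pics/placed{cell}.png',d['img']); return True
E
python3 - <<'E'
from pp import *
print(do(2,np.array([548,192.]),3)); print(r.sense()['clock'])
E
```

```text
cell 2 seen [547.8045938 191.1161437] clock 12.65
open 0.6341355347717392 25.000175535678864 [547.89049271 190.89041421  28.32664455]
held 0.6347446158624616
f [ 0.7  0.4 -2.9]
placed at [ 584.64507579 -200.1134598 ] target [ 584.5 -201.5] err [0.2 1.4]
True
23.05
```

```bash
python3 - <<'E'
from pp import *
if do(1,np.array([562.4,304.7]),2): print(do(3,np.array([449,324.7]),1))
a=cam('scene'); cv2.imwrite('pics/scene1.png',a['img'][250:450,60:320].repeat(2,0).repeat(2,1)); print(r.sense()['clock'])
E
```

```text
cell 1 seen [562.23772456 304.86235984] clock 25.2417
open 0.6336633839972086 25.00007003545761 [562.2913443  304.75364431  21.32349328]
held 0.6334475313128376
f [-0.9  0.1 -1.7]
placed at [ 550.12654057 -300.12379048] target [ 549.9 -301.5] err [0.2 1.4]
cell 3 seen [448.98951358 325.43264597] clock 39.1583
open 0.6395144606378556 25.00012367963791 [449.03409806 325.16136791  36.33373069]
held 0.6384902769049317
f [-0.2  0.2 -3.1]
placed at [ 443.92268553 -298.23380974] target [ 444.2 -299.5] err [-0.2  1.3]
True
50.1667
```

View pics/scene1.png

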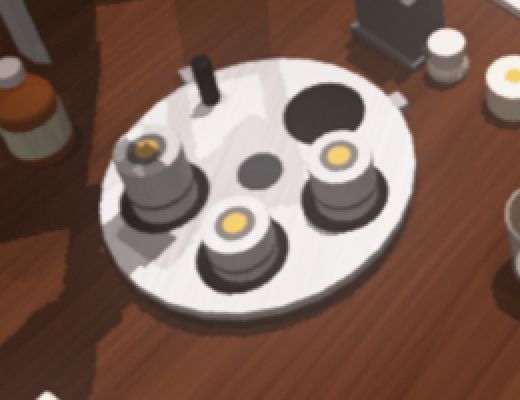

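```bash
cat > turn.py <<'E'
from h import *
def hp(a): return PC+112*np.array([np.cos(a),np.sin(a)])
E
python3 - <<'E'
from turn import *
a,b=np.load('v_plate.npz'),0
A=cam('scene');B=cam('side'); print('bottle cap',tri(A,[65,285],B,[193,365]).round())
r.move_to([515,-215,300],quat(0)); r.wait(.3); d=cam('wrist'); Z={3:91,2:78,1:104}
C=[c for _,c in blobs(d['img'],*BR,25,600)]
for k in(1,2,3):
    print(k,min([onplane(d,c,Z and {3:91,2:78,1:104}[k])[:2]-place(k) for c in C],key=np.linalg.norm).round(1))
for y in (0,np.pi):
    for da in (0,.8,1.6):
        q=r.ik([*hp(HA+da),52],quat(HA+da-np.pi+y)); print(y,da,None if q is None else np.round(q,2))
E
```

```text
bottle cap [ 274. -314.  114.]
1 [-0.4  0.4]
2 [0.2 0.6]
3 [0.2 1.1]
0 0 [-0.58 -0.08  1.85 -0.    1.37  1.32]
0 0.8 [-0.73  0.03  1.74 -0.    1.37  0.38]
0 1.6 [-0.72  0.22  1.53  0.    1.39 -0.42]
3.141592653589793 0 [-0.58 -0.08  1.85  0.    1.37 -1.82]
3.141592653589793 0.8 None
3.141592653589793 1.6 None
```

```bash
python3 - <<'E'
from turn import *
Q=lambda a: quat(a-np.pi)
r.move_to([*hp(HA),200],Q(HA)); r.line_to([*hp(HA),52],rate=120); 
r.grasp(8); s=r.sense(); print('open',s['opening'],s['clock']); f0=s['force']
a=HA; n=0
while a<HA+1.72:
    a+= 0.06 if a<HA+1.1 else 0.015
    r.line_to([*hp(a),52],Q(a),rate=60)
    s=r.sense(); f=s['force']-f0; t=np.array([-np.sin(a),np.cos(a)]); ft=f[:2]@t; n+=1
    if n%5==0 or ft<-6: print(round(a-HA,3),'ft',round(ft,1),'fr',round(f[:2]@np.array([np.cos(a),np.sin(a)]),1))
    if ft<-12: break
r.wait(.3); s=r.sense(); p=s['tool_pos'][:2]-PC; aa=np.arctan2(p[1],p[0])%(2*np.pi); print('angle',aa,'travel',aa-HA,'f',s['force']-f0,s['clock'])
E
```

```text
open 0.21006526033729842 54.3417
0.3 ft 1.9 fr -0.8
0.6 ft 2.2 fr -1.8
0.9 ft 2.4 fr -3.4
1.155 ft -0.6 fr -5.0
1.23 ft -0.0 fr -4.5
1.305 ft 0.2 fr -5.2
1.38 ft -0.5 fr -3.9
1.455 ft -9.9 fr -5.9
1.47 ft -14.6 fr -5.8
angle 4.222706031543964 travel 1.4137060315439642 f [-9.39505146 12.20613226 10.38470148] 65.05
```

```bash
python3 - <<'E'
from turn import *
from scipy.optimize import least_squares
r.ungrasp(); r.wait(.2); p=r.sense()['tool_pos']; r.line_to([p[0],p[1],200],rate=200)
r.move_to([515,-215,300],quat(0)); r.wait(.3); d=cam('wrist'); np.savez('after.npz',K=d['K'],R=d['R'],t=d['t'],img=d['img'])
C=[c for _,c in blobs(d['img'],*BR,25,600)]
ha=4.2227; Z={3:91,2:78,1:104}; pts={}
for k in Z:
    pts[k]=min([onplane(d,c,Z[k])[:2] for c in C],key=lambda c:np.linalg.norm(c-place(k,ha))); print(k,pts[k].round(1),(pts[k]-place(k,ha)).round(1))
f=lambda x: np.concatenate([place(k,x[0])-pts[k] for k in Z])
s=least_squares(f,[ha]); print('handle angle from cells',s.x-HA)
print('dark',[onplane(d,c,30)[:2].round(1) for a,c in blobs(d['img'],[0,0,0],[180,255,55],1500,6000)],'empty pred',place(4,ha), r.sense()['clock'])
h=pin('handle_top','wrist'); print([onplane(d,p,90)[:2] for c,p in h],hp(ha))
cv2.imwrite('pics/after.png',d['img'])
E
```

```text
3 [ 482.6 -136. ] [-3.3  2.6]
2 [ 577.3 -183.7] [-2.   4.6]
1 [ 561.4 -289. ] [0.5 3.5]
handle angle from cells [1.45330598]
dark [array([479.6,  11.7]), array([ 408.7, -212.4])] empty pred [ 409.78292442 -211.98332362] 68.9333
[array([ 446.85971577, -323.9809392 ])] [ 445.72063843 -326.53766926]
```

View pics/after.png

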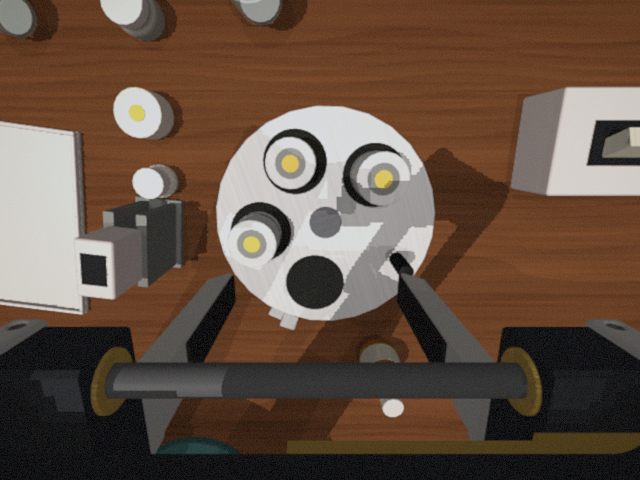

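The picture shows all three cells still on their pads, with buttons at (290,163), (384,179) and (251,244). The handle is at (400,264), and the plate lug is against the stop near (283,318). Next is the probe.

```bash
cat > press.py <<'E'
from h import *
Y=-0.11; HAF=4.2227+0.02; KK={2:3,1:2,3:1}
def look(cell):
    z=30+HT[cell]; e=place(KK[cell],HAF)
    r.move_to([515,-215,300],quat(Y)); r.wait(.3); d=cam('wrist')
    C=[onplane(d,c,z)[:2] for _,c in blobs(d['img'],*BR,25,600)]
    p=min(C,key=lambda c:np.linalg.norm(c-e)); print('cell',cell,'at',p.round(1),'off pad',(p-e).round(1)); return p,d
def press(xy,top):
    q=quat(Y); r.move_to([*xy,max(top+130,225)],q); r.line_to([*xy,top+92],rate=120); r.wait(.3); f0=r.sense()['force'][2]
    for dep in np.arange(0,6.6,1.):
        r.line_to([*xy,top+90-dep],rate=20); f=r.sense()['force'][2]-f0
        if f>2.2: break
    r.wait(.6); s=r.sense(); print('dep',dep,'f',round(s['force'][2]-f0,2),'z',s['tool_pos'][2].round(1),'open',round(s['opening'],3),s['clock'])
    r.line_to([*xy,max(top+130,225)],rate=120)
E
python3 - <<'E'
from press import *
p=[474.5,14.4]; r.move_to([*p,220],quat(Y)); r.line_to([*p,111],rate=100); r.grasp(40); s=r.sense(); print(s['opening']*94,s['tool_pos'],s['clock'])
r.line_to([*p,225],rate=120); s=r.sense(); print(s['opening'],s['force'])
r.move_to([570,14,260],quat(Y)); a=cam('side'); i=a['img'][150:330,220:420]
w=np.load('after.npz')['img'][270:340,230:350]
cv2.imwrite('pics/held.png',np.hstack([cv2.resize(i,(400,360)),cv2.resize(w,(400,233),interpolation=2)[:233] if 0 else cv2.copyMakeBorder(cv2.resize(w,(400,233)),0,127,0,0,0)]))
E
```

```text
39.38322880026093 [474.50050529  14.27296762 110.98664907] 72.075
0.4243690630040177 [ 0.08697691  0.22182324 -0.73333027]
```

View pics/held.png

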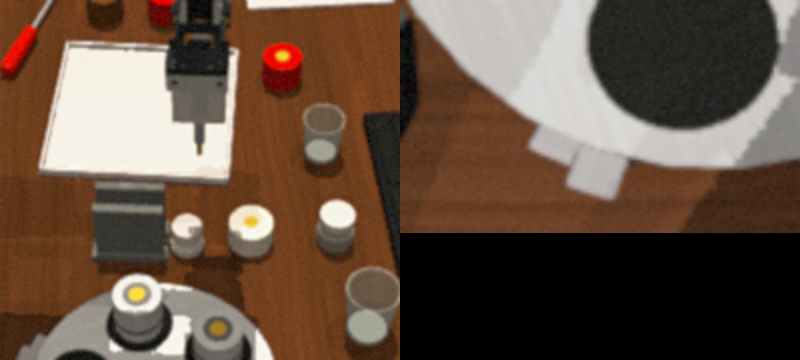

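The probe hangs upright in the gripper, tip at crop (199,152), and the right-hand crop shows the plate lug against the stop block. Next I check the tip position and press the zero block.

```bash
python3 - <<'E'
from press import *
a,b=cam('scene'),cam('side'); X=[570,14,170]
p1,p2=pin('probe_tip','scene'),pin('probe_tip','side'); print(p1[:2],p2[:2],proj(a,X),proj(b,X))
if p1 and p2: print(tri(a,p1[0][1],b,p2[0][1]))
press([637.5,6.6],40)
p,_=look(1)
E
```

```text
[(0.67, array([318.08 , 286.608])), (0.49, array([291.712, 228.912]))] [(0.31, array([388.992, 268.176]))] [290.47721126 227.27601924] [319.06646493 227.23434232]
[ 721.48455568 -126.39386785  194.16885948]
dep 4.0 f 1.85 z 126.0 open 0.425 77.4
cell 1 at [ 577.3 -183.5] off pad [-1.3  3.2]
```

```bash
python3 - <<'E'
from press import *
for c in (1,2,3):
    p,d=look(c)
    if np.linalg.norm(p-place(KK[c],HAF))>8: print('moved!'); cv2.imwrite('pics/moved.png',d['img']); break
    press(p,30+HT[c])
else:
    press([637.5,6.6],40)
E
```

```text
cell 1 at [ 577.3 -183.5] off pad [-1.3  3.2]
dep 3.0 f 1.77 z 165.0 open 0.421 83.3583
cell 2 at [ 482.2 -135.8] off pad [-1.9  3. ]
dep 4.0 f 2.12 z 177.0 open 0.427 88.0333
cell 3 at [ 561.1 -288.8] off pad [-1.   2.4]
dep 1.0 f 2.15 z 193.0 open 0.425 91.85
dep 4.0 f 1.9 z 126.0 open 0.424 96.5833
```

Cell 3 stopped at a depth of only 1 mm, which doesn't fit the spring. I'll repeat it with a force profile, then the zero block again; extra presses do no harm.

```bash
python3 - <<'E'
from press import *
p,_=look(3); top=104; q=quat(Y)
r.move_to([*p,240],q); r.line_to([*p,top+97],rate=120); r.wait(.4); f0=np.mean([r.sense()['force'] for _ in range(1)],0)
for dep in np.arange(-4,4.5,1.):
    r.line_to([*p,top+90-dep],rate=20); r.wait(.15); f=r.sense()['force']-f0; print(dep,f.round(2))
    if f[2]>4: break
r.wait(.5); r.line_to([*p,240],rate=120)
press([637.5,6.6],40)
E
```

```text
cell 3 at [ 561.2 -288.7] off pad [-1.   2.5]
-4.0 [0.84 0.29 1.64]
-3.0 [ 0.8  -0.28 -0.08]
-2.0 [ 0.46 -0.27  0.48]
-1.0 [ 1.08 -1.31  0.55]
0.0 [ 0.81 -0.78  0.47]
1.0 [-0.19  0.5   1.54]
2.0 [ 0.4  -0.25  0.96]
3.0 [ 0.5  -0.31  1.33]
4.0 [-0.66  0.13  2.32]
dep 5.0 f 2.53 z 125.0 open 0.422 109.525
```

That was sensor noise; contact is where I expected it, and both presses are now sound. Returning the probe.

```bash
python3 - <<'E'
from press import *
p=[474.5,14.4]; r.move_to([*p,225],quat(Y)); r.wait(.2); f0=r.sense()['force']; r.line_to([*p,130],rate=80); print((r.sense()['force']-f0).round(1)); r.line_to([*p,111.3],rate=30); r.wait(.2); print((r.sense()['force']-f0).round(1))
r.ungrasp(); r.wait(.2); r.line_to([*p,240],rate=120)
r.move_to([500,12,330],quat(0)); r.wait(.3); d=cam('wrist'); a=d['img'][60:300,200:460]
b=np.load('v_probe.npz')['img'][60:300,200:460]
for c in(1,2,3): 
    Y=0; look(c)
s=cam('side')['img']; print(r.sense()['clock'])
cv2.imwrite('pics/fin.png',np.vstack([np.hstack([cv2.resize(x,(325,300)) for x in(b,a)]),cv2.resize(s[130:410,190:490],(650,300))]))
E
```

```text
[ 0.4  0.6 -0.8]
[ 0.4  0.5 -0.2]
cell 1 at [ 577.3 -183.6] off pad [-1.2  3.1]
cell 2 at [ 482.5 -135.9] off pad [-1.7  3. ]
cell 3 at [ 561.1 -288.7] off pad [-1.   2.5]
119.425
```

View pics/fin.png

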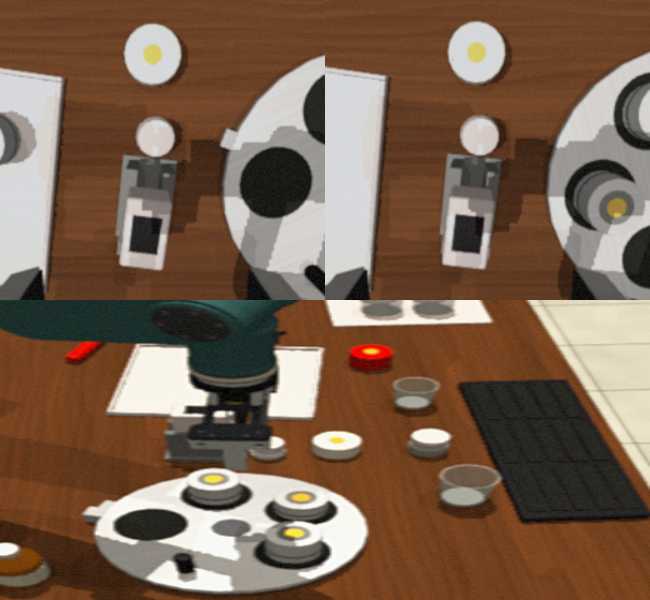

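The probe sits on its rest exactly as before (crop 145,225 against 468,225). The cells are centred, the plate is against its stop, and the jars and beakers haven't moved.

```bash
python3 -c "
from bench import r
print(r.close_job())"
```

```text
the job is handed in; nothing more can be done
None
```

The job is handed in, with no verdict shown: cells 1, 2 and 3 (cell 0 was absent) stand within about 4 mm of their pad centres, the plate is at its measuring stop, all presses were made in order (cell 3 and the final zero press twice), and the probe is back on its rest.

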